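# Plug two battery packs into the charging dock

## Task

Put the two cordless-tool battery packs on to charge: plug each into the well of the white charging dock that takes it, pushed fully home, upright and let go. The packs look alike, but each fits one well only; the other well's contact blade holds it up well short of home, so feel how deep it goes and use the other well if it stops early. Leave the mug, the small cup and the honey jar standing where they are.

Things in the scene. Friction and masses are not known exactly. Their poses are not given: they have to be found in the camera images.
- pack_1: upright grey battery pack, a block 36 mm (x) by 50 mm (y) by 90 mm high, loose on the worktop, about 0.28 kg, ribs on the two 50 mm wide faces near the top; origin at the centre of its underside, z up. A hidden 20 mm deep contact pocket in the underside runs along y in one pack, along x in the other; outside both are the same. Fits either way round (half turn about z)
- pack_2: upright grey battery pack, a block 36 mm (x) by 50 mm (y) by 90 mm high, loose on the worktop, about 0.28 kg, ribs on the two 50 mm wide faces near the top; origin at the centre of its underside, z up. A hidden 20 mm deep contact pocket in the underside runs along y in one pack, along x in the other; outside both are the same. Fits either way round (half turn about z)
- dock: the white charging dock, fixed to the worktop: a block 90 mm (x) by 196 mm (y) by 44 mm high on an 8 mm thick grey foot 98 by 204 mm, with two oblong wells in its top, 46 mm to either side of its middle along its y; origin at the centre of its underside, z up, the row of wells lies along its y
- well_a (a point): centre of the mouth of the +y well, level with the dock's top; axes as the dock. Well 38 (x) by 52 (y) mm, 36 mm deep, 3 mm bevel at the mouth: 1 mm play round a pack. An 16 mm high contact blade on its floor runs along y in one well, x in the other; which varies and is not measured. Home: pack underside 36 mm below this point; in the wrong well it stops 16 mm higher
- well_b (a point): centre of the mouth of the -y well, level with the dock's top; axes as the dock. Well 38 (x) by 52 (y) mm, 36 mm deep, 3 mm bevel at the mouth: 1 mm play round a pack. An 16 mm high contact blade on its floor runs along y in one well, x in the other; which varies and is not measured. Home: pack underside 36 mm below this point; in the wrong well it stops 16 mm higher
- mug: white mug with a handle, 83 mm wide, 94 mm high, standing loose; origin under the middle of cup and handle together; bystander
- espresso_cup: small white cup with a handle, 62 mm wide, 50 mm high, standing loose; origin under the middle of cup and handle together; bystander
- honey_jar: jar with a red lid, 65 mm wide, 100 mm high, standing loose; origin at the centre of its underside; bystander
Things that resemble listed ones, but are neither listed nor needed, are in the scene too. Leave any orange look-alike of the pack_1 alone.

How it is judged:
By the outcome, as a careful person would: the job done as asked, in the order asked, and still so for the second after the job is handed in, with the robot touching nothing.
It also fails if it takes over 67 s, if anything falls off the work surface, if the arm or the gripper's body presses on something with over 40 N, if the wrist force passes 120 N, or if a joint passes its speed limit or range.

## Robot

A 6-joint arm with a two-finger parallel gripper is mounted at the origin on a cart in front of the work surface, level with it; the furniture and walls round the work are solid. World frame = base frame: x ahead of the robot, y to its left, z up, the work surface at z = 0. Lengths are in m, angles in degrees, forces in N, time in s.
With the tool pointing down it reaches from about 0.425 to 1.125 m from the base axis. Payload 14.9 kg.
Tool frame: the origin (TCP) lies midway between the tips of the shut fingers; the grasp point (between the pads) lies 19 mm behind it; z points along the fingers, y is the line along which they close (so a half turn about z gives the same grasp; the last joint's range is limited). The gripper opens to 91 mm and grips with 3 to 60 N. Pads are 32 mm wide; open, the fingers measure 118 mm over their backs; the gripper's body (76 mm by 178 mm) begins 60 mm behind the grasp point.
Start: joints at [71.201, 21.709, 99.362, -0, 58.929, -1.908], TCP at [0.203, 0.67, 0.188] pointing down, gripper open.
Joint ranges: [-158.91, 158.91], [-42.39, 125.64], [0.06, 152.35], [-60.88, 240.88], [17.5, 164.5], [-176.32, 176.32]. Speed limits (degrees/s): [108.29, 108.29, 136.94, 180, 180, 180].

## Interface

Orientations are given as [roll, pitch, yaw] about the fixed x, y, z axes, in that order (R = Rz(yaw) Ry(pitch) Rx(roll)).
In Python, from workcell import bot gives the robot as it stands.
- The arm moves only by the tool carry_out, never from a script. Its argument "rows" is a list that holds one entry, the list of rows, each a list of 7 numbers: the shift along the tool's x, y, z in cm, then the turn, a rotation vector about the tool's x, y, z in rad, then the finger opening in cm, from 0 to 9.12. In form: [[[x, y, z, wx, wy, wz, fingers], ...]]. A call has 1 to 10 rows; each row shifts and turns the commanded pose from where the row before left it, along the tool's axes as they then stand; what a row does not reach is not made up. A row lasts 1/12 s, in which the tool goes at most 41.7 mm and 7.16 degrees, less where a joint would pass 70% of its speed; a pose out of reach is approached as far as the arm can. A call is refused whole if a number of a shift passes 4.17 or a number of a turn 0.125, either way. A call with a gripper value outside its range is refused whole. The fingers move at their own pace and stop on an object; "grip_force" is the grip in N (left out, the last holds). Time passes only in rows, so rows that do not move let the fingers close. It gives the time, the measured TCP pose, the force, the opening and the grip force at its end, in the units of the state.
- bot.get_state(): the state, without advancing time (a new reading comes with each control period).
- bot.grab_frame(name): name is "scene" or "side" or "wrist"; returns a dict with "image" (384x512x3 uint8, red, green, blue), "range_z" (384x512 float32, m along the optical axis (not along the pixel's ray), 0 where there is no reading), "intrinsics" (3x3 intrinsics, pixels), "dist_coeffs" ([k1, k2, p1, p2, k3] as OpenCV has them; the pictures are not rectified), "world_to_cam" (4x4, takes a point from world to camera coordinates); the wrist camera has in their place "hand_eye" (4x4, takes a point from camera to tool coordinates, whose origin is the TCP and whose axes are the flange's). Camera axes: x right, y up, looking along -z (the intrinsics and any distortion apply to the point x, -y, -z); pixel columns grow to the right and rows downward; lengths in m; the calibration is good to about 2 mm. A picture is of the moment at which its call begins: read the wrist's pose just before it.
- bot.job_done(): hands the job in; it is judged then, once.
The state is a dict: "t": time; "q": joint angles; "dq": joint speeds; "effort": joint torques, N m; "position": TCP position; "orientation": TCP orientation; "wrist_force": force on the tool from outside, world axes, zero at the start; "torque": the same for the moment, N m; "width": finger opening in m; "grip_force": force on a finger pad.
Only numpy, scipy, OpenCV 4.12 (cv2) and the standard library are available. Lean on these libraries where they do the work, as an engineer would, in place of code of your own. Each camera call takes 0.05 s, during which the arm holds its last target. There are 200 camera calls.

## Working session

There is one attempt and no reset: what is moved stays moved. The work goes in short steps, Python scripts to look and compute and a tool call to move; the robot and the scene stay as the last step left them, time stands still between calls to the robot, and variables do not carry over. Pictures are saved under pics/ and viewed, at most 10 in all, crops included, and the job is handed in when it is done.

Besides the shell and the picture viewer there is one more tool, called after "Request:" by a JSON object that holds its "method" and its "body". carry_out: Moves the arm, as the interface text tells. Its arguments: {"type":"object","properties":{"rows":{"type":"array"},"grip_force":{"type":"number"}},"required":["rows"]}

```bash
mkdir -p pics
cat > h.py <<'E'
import numpy as np, cv2
from workcell import bot
def cloud(f, T=None):
    d=f["range_z"]; K=np.array(f["intrinsics"]); h,w=d.shape
    u,v=np.meshgrid(np.arange(w),np.arange(h))
    p=cv2.undistortPoints(np.stack([u,v],-1).reshape(-1,1,2).astype(np.float64),K,np.array(f["dist_coeffs"],float)).reshape(h,w,2)
    P=np.stack([p[...,0]*d,-p[...,1]*d,-d,np.ones_like(d)],-1)
    T=np.linalg.inv(np.array(f["world_to_cam"])) if T is None else T
    return (P@T.T)[...,:3], d>0
E
python3 - <<'E'
from h import *
import pickle
fs={}
for n in ("scene","side"):
    f=bot.grab_frame(n); fs[n]=f
    print(n, np.linalg.inv(np.array(f["world_to_cam"]))[:3,3].round(3), (f["range_z"]>0).mean())
pickle.dump(fs,open("f.pkl","wb"))
im=np.vstack([fs["scene"]["image"],fs["side"]["image"]])
cv2.imwrite("pics/a.png",cv2.resize(np.hstack([fs["scene"]["image"],fs["side"]["image"]]),(800,300),interpolation=cv2.INTER_AREA)[...,::-1])
cv2.imwrite("pics/s.png",fs["scene"]["image"][...,::-1])
cv2.imwrite("pics/d.png",fs["side"]["image"][...,::-1])
s=bot.get_state(); print(s)
E
```

```text
scene [1.505 0.035 0.745] 0.9958648681640625
side [0.358 1.05  0.626] 0.9704742431640625
{'t': 0.1, 'q': array([ 7.12008882e+01,  2.17360136e+01,  9.93902369e+01,  7.03135821e-04,
        5.89286791e+01, -1.90730191e+00]), 'dq': array([ 0.04630901, -0.01964104, -0.09405011, -0.01910108, -0.13156789,
       -0.0359187 ]), 'effort': array([-2.74779566e-03, -7.65041256e+01, -4.35299134e+01,  6.51598815e-02,
        3.98171204e-02,  3.02237169e-06]), 'position': array([0.20327455, 0.66945891, 0.18736523]), 'orientation': array([-1.79945121e+02, -2.42976761e-03,  1.63107826e+02]), 'wrist_force': array([-0.45941427,  0.91803562, -0.58971611]), 'torque': array([-0.0348346 , -0.00164105,  0.01083169]), 'grip_force': 0.0, 'width': 0.09086945820669107}
```

View pics/s.png

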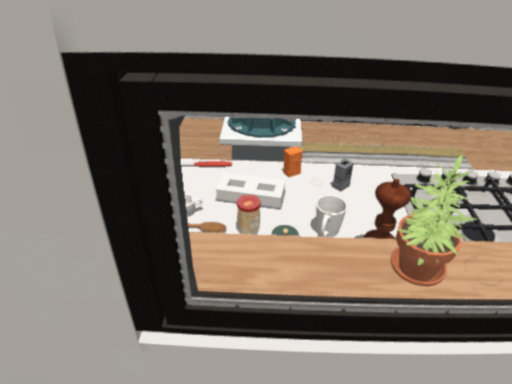

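View pics/d.png

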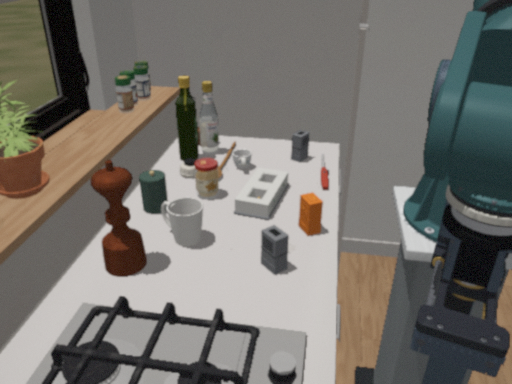

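The scene view (through a window) shows the dock at (252,190), a grey pack at (343,175) and the orange look-alike at (293,162). The side view shows the grey packs at (274,249) and (300,146), the dock at (263,192), the mug at (185,222), the jar at (207,178) and the cup at (242,158).

Run:
```python
from h import *
import pickle
fs=pickle.load(open("f.pkl","rb"))
def top(n,box,zlo,zhi,nm):
    f=fs[n];P,ok=cloud(f);u0,v0,u1,v1=box
    m=np.zeros(ok.shape,bool);m[v0:v1,u0:u1]=1
    m&=ok&(P[...,2]>zlo)&(P[...,2]<zhi)
    if nm in("dock",): m&=f["image"].min(-1)>100
    q=P[m]
    if len(q)<8: print(n,nm,len(q));return
    r=cv2.minAreaRect((q[:,:2]*1000).astype(np.float32))
    print(n,nm,len(q),"z",np.percentile(q[:,2],[10,50,90]).round(4),"rect",[np.round(x,1) for x in r], "ext",q[:,:2].min(0).round(3),q[:,:2].max(0).round(3))
top("side",(255,215,295,280),.082,.1,"packN")
top("side",(285,120,315,168),.082,.1,"packF")
top("side",(230,165,295,222),.04,.06,"dock")
top("side",(295,190,325,240),.08,.1,"orange")
top("side",(160,190,206,250),.03,.11,"mug")
top("side",(192,150,221,200),.03,.11,"jar")
top("side",(230,146,255,172),.03,.06,"cup")
top("side",(255,160,335,192),.006,.05,"pen")
top("scene",(330,150,360,195),.082,.1,"packN")
top("scene",(212,170,292,210),.04,.06,"dock")
top("scene",(280,140,305,180),.08,.1,"orange")
top("scene",(310,190,350,240),.03,.11,"mug")
top("scene",(235,190,263,236),.03,.11,"jar")
top("scene",(180,193,205,218),.03,.06,"cup")
a=fs["side"]["image"];
cv2.imwrite("pics/c.png",np.hstack([cv2.resize(a[110:290,150:350],(400,360),interpolation=cv2.INTER_CUBIC),cv2.resize(fs["scene"]["image"][120:260,170:370],(400,360),interpolation=cv2.INTER_CUBIC)])[...,::-1])
```

```text
side packN 278 z [0.084  0.0881 0.0896] rect [array([446.7, 272.4]), array([37.6, 52.3]), np.float64(44.7)] ext [0.419 0.243] [0.474 0.301]
side packF 92 z [0.0836 0.0871 0.089 ] rect [array([ 436.4, -294.4]), array([52. , 38.5]), np.float64(62.3)] ext [ 0.412 -0.323] [ 0.462 -0.265]
side dock 859 z [0.0406 0.0419 0.0434] rect [array([513.4, -16. ]), array([199.6,  90.9]), np.float64(81.1)] ext [ 0.457 -0.119] [0.573 0.087]
side orange 218 z [0.0827 0.0876 0.0896] rect [array([379.7, 115. ]), array([37.1, 51.4]), np.float64(32.5)] ext [0.352 0.087] [0.406 0.145]
side mug 1386 z [0.0395 0.0676 0.0893] rect [array([706.6, 167.8]), array([ 81.3, 205.6]), np.float64(49.0)] ext [0.619 0.07 ] [0.765 0.25 ]
side jar 747 z [0.037  0.0733 0.097 ] rect [array([680.8, -35.5]), array([ 73.5, 418.2]), np.float64(17.3)] ext [ 0.637 -0.229] [0.775 0.172]
side cup 213 z [0.0319 0.0407 0.0461] rect [array([ 609.1, -196.1]), array([76.6, 62.3]), np.float64(74.6)] ext [ 0.578 -0.236] [ 0.637 -0.152]
side pen 882 z [0.0114 0.0399 0.0428] rect [array([ 427.7, -118.7]), array([316.9, 152.5]), np.float64(4
[... 194 characters left out ...]
4 z [0.0409 0.0424 0.0441] rect [array([517.3, -16. ]), array([196.4,  95.9]), np.float64(81.1)] ext [ 0.458 -0.119] [0.577 0.088]
scene orange 121 z [0.0829 0.0882 0.0899] rect [array([382.2, 113.9]), array([40.8, 50.4]), np.float64(25.4)] ext [0.357 0.087] [0.409 0.142]
scene mug 952 z [0.0425 0.0698 0.0904] rect [array([674.1, 205.9]), array([107.5,  82.8]), np.float64(10.4)] ext [0.621 0.164] [0.734 0.245]
scene jar 903 z [0.038  0.0717 0.098 ] rect [array([623.9, -12.7]), array([165.4,  80.2]), np.float64(6.8)] ext [ 0.541 -0.062] [0.707 0.019]
scene cup 130 z [0.0334 0.0427 0.0474] rect [array([ 605.4, -175.6]), array([57.5, 48. ]), np.float64(14.6)] ext [ 0.582 -0.206] [ 0.639 -0.153]
```

View pics/c.png

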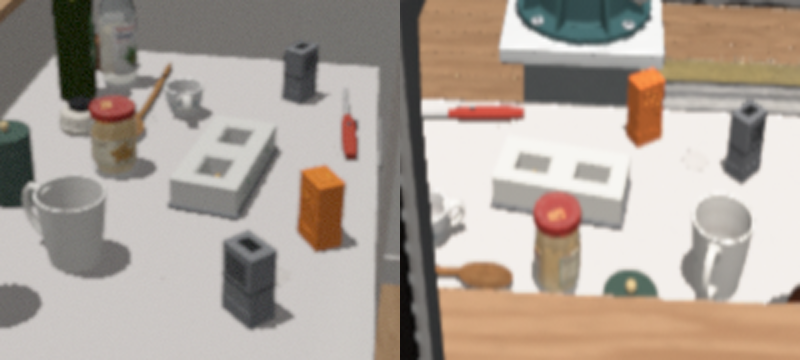

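Request:
{"method": "carry_out", "body": {"rows": [[[-2.33,-2.07,0,0,0,0,9.1],[-2.33,-2.07,0,0,0,0,9.1],[-2.33,-2.07,0,0,0,0,9.1],[-2.33,-2.07,0,0,0,0,9.1],[-2.33,-2.07,0,0,0,0,9.1],[-2.33,-2.07,0,0,0,0,9.1],[-2.33,-2.07,0,0,0,0,9.1],[-2.33,-2.07,0,0,0,0,9.1],[-2.33,-2.07,0,0,0,0,9.1],[-2.33,-2.07,0,0,0,0,9.1]]]}}

```text
t: 0.93
position: [0.3666, 0.4025, 0.1878]
orientation: [-180.0, -0.0, 163.1]
wrist_force: [0.4, 0.2, -0.2]
width: 0.0912
grip_force: 0.0
```

Request:
{"method": "carry_out", "body": {"rows": [[[-2.33,-2.07,0,0,0,0,9.1],[-2.33,-2.07,0,0,0,0,9.1],[-2.33,-2.07,0,0,0,0,9.1],[-2.33,-2.07,0,0,0,0,9.1],[-2.33,-2.07,0,0,0,0,9.1],[0,0,0,0,0,0.1,9.1],[0,0,0,0,0,0.1,9.1],[0,0,0,0,0,0.1,9.1],[0,0,0,0,0,0.1,9.1],[0,0,0,0,0,0.096,9.1]]]}}

```text
t: 1.77
position: [0.4474, 0.2709, 0.1877]
orientation: [-180.0, -0.0, 134.4]
wrist_force: [-0.3, -0.2, -0.2]
width: 0.0911
grip_force: 0.0
```

Request:
{"method": "carry_out", "body": {"rows": [[[0,0,0,0,0,0,9.1],[0,0,0,0,0,0,9.1]]]}}

```text
t: 1.93
position: [0.4475, 0.2711, 0.1878]
orientation: [-180.0, -0.0, 134.9]
wrist_force: [0.2, 0.2, 0.4]
width: 0.0908
grip_force: 0.0
```

```bash
cat >> h.py <<'E'
from scipy.spatial.transform import Rotation as R
def wrist():
    s=bot.get_state(); f=bot.grab_frame("wrist")
    T=np.eye(4); T[:3,:3]=R.from_euler("xyz",s["orientation"],degrees=True).as_matrix(); T[:3,3]=s["position"]
    return s,f,T@np.array(f["hand_eye"])
def rects(f,T,zlo,zhi,roi=None,amin=60):
    P,ok=cloud(f,T); m=(ok&(P[...,2]>zlo)&(P[...,2]<zhi)).astype(np.uint8)
    n,l,st,_=cv2.connectedComponentsWithStats(m)
    for i in range(1,n):
        if st[i,4]<amin: continue
        q=P[l==i]; r=cv2.minAreaRect((q[:,:2]*1000).astype(np.float32))
        print("px",st[i],"z",np.median(q[:,2]).round(4),[np.round(x,1) for x in r],"rgb",f["image"][l==i].mean(0).round())
E
python3 - <<'E'
from h import *
s,f,T=wrist()
print(s["position"],s["orientation"],s["q"].round(1),s["wrist_force"]); print(np.array(f["hand_eye"]).round(3))
rects(f,T,.082,.1); rects(f,T,.036,.05)
cv2.imwrite("pics/w1.png",f["image"][...,::-1])
E
```

```text
[0.44747688 0.2710626  0.18779882] [-1.79984025e+02 -4.28810276e-03  1.34860864e+02] [ 28.7   5.7 119.7  -0.   54.6 -16.2] [0.17807339 0.1522113  0.39901433]
[[-0.     0.965  0.262  0.074]
 [ 1.     0.    -0.     0.001]
 [-0.     0.262 -0.965 -0.196]
 [ 0.     0.     0.     1.   ]]
px [ 235  158   42   56 2257] z 0.089 [array([446.5, 271.8]), array([35.6, 49.5]), np.float64(45.7)] rgb [77. 77. 75.]
px [  68  224   43   43 1080] z 0.0888 [array([376.3, 120.4]), array([36. , 36.6]), np.float64(32.2)] rgb [169.  76.   1.]
px [457  62  16  19 163] z 0.044 [array([513.8, 478.4]), array([ 7.7, 15.3]), np.float64(46.6)] rgb [21. 21. 21.]
px [238 151  37   3  74] z 0.0451 [array([429.3, 289.1]), array([35.3,  1.9]), np.float64(44.1)] rgb [54. 53. 52.]
px [ 90 209  39  33 279] z 0.0442 [array([373.6, 124.4]), array([36.7, 27.5]), np.float64(32.2)] rgb [91. 41.  1.]
px [ 131  311   71   37 1342] z 0.0428 [array([501.2,  69.5]), array([79.8, 47. ]), np.float64(42.0)] rgb [154. 154. 143.]
px [321 313  45  18 280] z 0.0433 [array([633.8, 219.9]), array([50.3, 12.8]), np.float64(65.5)] rgb [74. 74. 68.]
```

View pics/w1.png

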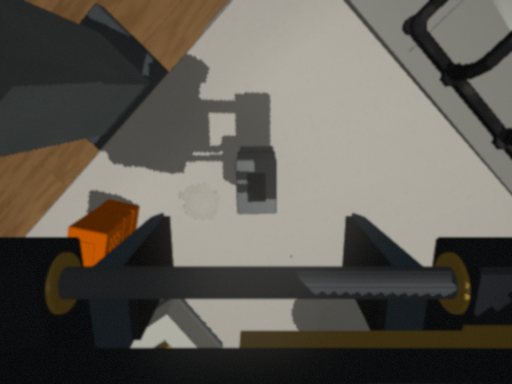

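The wrist view shows the near pack upright, midway between the fingers at (256,185). Its top is 35.6×49.5 mm at z 0.089, which matches the given size. Next I'll look at the dock, then go to the far pack.

Request:
{"method": "carry_out", "body": {"rows": [[[-2.87,-2.03,-0.3,0,0,0,9.1],[-2.87,-2.03,-0.3,0,0,0,9.1],[-2.87,-2.03,-0.3,0,0,0,9.1],[-2.87,-2.03,-0.3,0,0,0,9.1],[-2.87,-2.03,-0.3,0,0,0,9.1],[-2.87,-2.03,-0.3,0,0,0,9.1],[-2.87,-2.03,-0.3,0,0,0,9.1],[-2.87,-2.03,-0.3,0,0,0,9.1],[-2.87,-2.03,-0.3,0,0,0,9.1],[-2.87,-2.03,-0.3,0,0,0,9.1]]]}}

```text
t: 2.82
position: [0.505, -0.0774, 0.2182]
orientation: [180.0, 0.0, 134.9]
wrist_force: [1.2, 0.1, 0.8]
width: 0.0909
grip_force: 0.0
```

Request:
{"method": "carry_out", "body": {"rows": [[[0,0,0,0,0,0.117,9.1],[0,0,0,0,0,0.117,9.1],[0,0,0,0,0,0.117,9.1],[0,0,0,0,0,0.117,9.1],[0,0,0,0,0,0.117,9.1],[0,0,0,0,0,0.117,9.1],[0,0,0,0,0,0.117,9.1],[0,0,0,0,0,0.117,9.1],[0,0,0,0,0,0,9.1],[0,0,0,0,0,0,9.1]]]}}

```text
t: 3.65
position: [0.5051, -0.0756, 0.2179]
orientation: [-180.0, 0.0, 81.4]
wrist_force: [0.6, -0.5, -0.2]
width: 0.0911
grip_force: 0.0
```

Run:
```python
from h import *
s,f,T=wrist()
print(s["position"],s["orientation"],s["q"].round(1))
rects(f,T,.038,.05); rects(f,T,.082,.1)
P,ok=cloud(f,T)
# wells: depth pixels between z .0 and .036 enclosed by the dock top
m=(ok&(P[...,2]>.038)&(P[...,2]<.05)).astype(np.uint8)
cs,h=cv2.findContours(m,cv2.RETR_CCOMP,cv2.CHAIN_APPROX_NONE)
for c,hh in zip(cs,h[0]):
    if hh[3]>=0 and len(c)>40:
        q=P[c[:,0,1],c[:,0,0],:2]*1000
        print("hole",[np.round(x,1) for x in cv2.minAreaRect(q.astype(np.float32))],c[:,0].mean(0))
import pickle; pickle.dump((s,f,T),open("w2.pkl","wb"))
cv2.imwrite("pics/w2.png",f["image"][...,::-1])
```

```text
[ 0.50505252 -0.07559158  0.21788242] [-1.79991964e+02  7.65174369e-05  8.13822229e+01] [-11.1   2.1 120.   -0.   57.9  -2.5]
px [102   0  30  35 213] z 0.045 [array([393.3,  93.5]), array([37.5,  8.6]), np.float64(42.4)] rgb [89. 39.  1.]
px [  214    12    92   193 13025] z 0.0428 [array([515.9, -16.1]), array([195.6,  90.3]), np.float64(81.0)] rgb [167. 167. 156.]
px [377  58  24  63 230] z 0.0439 [array([649.9, -11.5]), array([60.5, 18.8]), np.float64(83.1)] rgb [69. 58. 42.]
px [469 168  38  34 927] z 0.0443 [array([ 754.4, -128.8]), array([37.1, 36.2]), np.float64(17.2)] rgb [28. 27. 27.]
px [336 245   8  22  85] z 0.0465 [array([ 584.7, -189.8]), array([28.3,  3.8]), np.float64(69.1)] rgb [107. 107. 102.]
px [216 328  24  20 130] z 0.045 [array([ 432.5, -275.3]), array([36.5, 17.5]), np.float64(23.9)] rgb [43. 43. 42.]
px [ 61   0  50  25 679] z 0.0883 [array([383.1,  92.9]), array([18.3, 39.7]), np.float64(83.1)] rgb [153.  69.   3.]
px [ 394   48   78   78 4649] z 0.0976 [array([670.6, -13.8]), array([63.5, 63.5]), np.float64(19.6)] rgb [132.  57.  45.]
hole [array([508.8, -61.3]), array([54. , 39.9]), np.float64(81.3)] [258.5        157.17682927]
hole [array([523.2,  29.1]), array([53.7, 39.4]), np.float64(80.8)] [259.29120879  68.08241758]
```

View pics/w2.png

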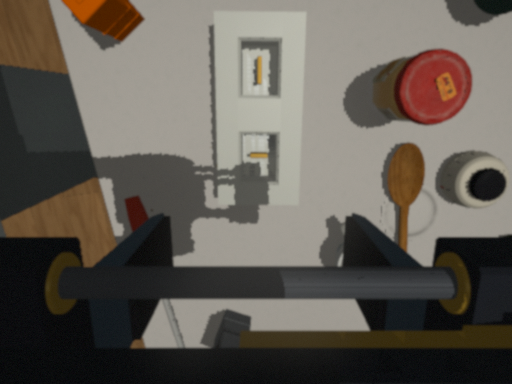

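The wrist view shows both wells, at (260,68) and (258,157). The dock top measures 195.6×90.3 mm at z 0.043, and the well centres are at (0.523,0.029) and (0.509,-0.061). The upper well's blade runs along dock y and the lower one's along dock x. Now to the far pack.

Request:
{"method": "carry_out", "body": {"rows": [[[-3.24,-0.5,0.4,0,0,0,9.1],[-3.24,-0.5,0.4,0,0,0,9.1],[-3.24,-0.5,0.4,0,0,0,9.1],[-3.24,-0.5,0.4,0,0,0,9.1],[-3.24,-0.5,0.4,0,0,0,9.1],[-3.24,-0.5,0.4,0,0,0,9.1],[-3.24,-0.5,0.4,0,0,0,9.1],[0,0,0,0,0,0.111,9.1],[0,0,0,0,0,0.111,9.1],[0,0,0,0,0,0.111,9.1]]]}}

```text
t: 4.53
position: [0.4349, -0.2949, 0.1898]
orientation: [-180.0, -0.0, 61.9]
wrist_force: [0.4, 0.9, -0.5]
width: 0.0911
grip_force: 0.0
```

Request:
{"method": "carry_out", "body": {"rows": [[[0,0,0,0,0,0,9.1],[0,0,0,0,0,0,9.1]]]}}

```text
t: 4.7
position: [0.4353, -0.2942, 0.1899]
orientation: [180.0, 0.0, 62.3]
wrist_force: [0.1, -0.7, -0.3]
width: 0.0909
grip_force: 0.0
```

```bash
cat >> h.py <<'E'
def shift(s,x,y,z,yaw):
    "tool-frame shift (cm) now, and wz (rad), to reach target"
    M=R.from_euler("xyz",s["orientation"],degrees=True)
    d=M.inv().apply(np.array([x,y,z])-s["position"])*100
    print("shift cm",d.round(2),"wz",np.radians(s["orientation"][2]-yaw).round(4))
E
python3 - <<'E'
from h import *
s,f,T=wrist()
print(s["position"],s["orientation"],s["q"].round(1))
rects(f,T,.082,.1)
E
```

```text
[ 0.43530662 -0.29424586  0.18993217] [1.79999334e+02 9.61035598e-04 6.23437011e+01] [-36.6   5.7 119.4  -0.   54.9  -8.9]
px [ 240  160   42   56 2231] z 0.0889 [array([ 437.1, -295.8]), array([49.9, 35.9]), np.float64(61.5)] rgb [73. 74. 72.]
px [308 308  56  23 515] z 0.0899 [array([ 438.9, -451.2]), array([ 3. , 55.6]), np.float64(89.6)] rgb [68. 66. 62.]
```

Request:
{"method": "carry_out", "body": {"rows": [[[-0.05,0.23,2.0,0,0,0.015,9.1],[0,0,2.5,0,0,0,9.1],[0,0,2.5,0,0,0,9.1],[0,0,2.5,0,0,0,9.1],[0,0,2.0,0,0,0,9.1],[0,0,1.5,0,0,0,9.1],[0,0,0.9,0,0,0,9.1],[0,0,0,0,0,0,9.1]]]}}

```text
t: 5.42
position: [0.4363, -0.295, 0.0494]
orientation: [-179.9, -0.0, 61.3]
wrist_force: [-0.9, -0.6, 0.1]
width: 0.0913
grip_force: 0.0
```

Request:
{"method": "carry_out", "body": {"rows": [[[0,0,0,0,0,0,6.0],[0,0,0,0,0,0,4.5],[0,0,0,0,0,0,4.0],[0,0,0,0,0,0,3.7],[0,0,0,0,0,0,3.4],[0,0,0,0,0,0,3.0],[0,0,0,0,0,0,3.0],[0,0,0,0,0,0,3.0]]], "grip_force": 35}}

```text
t: 6.08
position: [0.4371, -0.2958, 0.051]
orientation: [180.0, 0.0, 61.1]
wrist_force: [0.5, -1.0, 0.4]
width: 0.0403
grip_force: 0.0
```

Request:
{"method": "carry_out", "body": {"rows": [[[0,0,0,0,0,0,2.8],[0,0,0,0,0,0,2.8],[0,0,0,0,0,0,2.8],[0,0,0,0,0,0,2.8]]], "grip_force": 35}}

```text
t: 6.42
position: [0.4372, -0.2958, 0.051]
orientation: [180.0, 0.0, 61.1]
wrist_force: [-0.8, 0.1, 2.8]
width: 0.0355
grip_force: 35.0
```

Request:
{"method": "carry_out", "body": {"rows": [[[0,0,-1.0,0,0,0,2.8],[0,0,-2.0,0,0,0,2.8],[0,0,-2.0,0,0,0,2.8],[0,0,-2.0,0,0,0,2.8],[0,0,-1.0,0,0,0,2.8],[0,0,0,0,0,0,2.8],[0,0,0,0,0,0,2.8]]]}}

```text
t: 7.0
position: [0.4371, -0.2957, 0.131]
orientation: [180.0, 0.0, 61.1]
wrist_force: [0.0, 1.1, -3.1]
width: 0.0356
grip_force: 35.0
```

Run:
```python
from h import *
s,f,T=wrist()
print(s["position"],s["orientation"],s["width"],s["grip_force"],s["wrist_force"])
rects(f,T,.155,.18)
shift(s,.5087,-.0615,.131,81.0)
cv2.imwrite("pics/w3.png",f["image"][...,::-1])
```

```text
[ 0.43709263 -0.29573922  0.13097418] [1.79964003e+02 6.84685866e-03 6.11265420e+01] 0.03558140591818306 34.97446596622467 [ 0.04345936  1.05424609 -3.05345457]
px [ 197  201  123   66 5543] z 0.1689 [array([ 441.6, -287.1]), array([31.2, 55.9]), np.float64(60.7)] rgb [47. 48. 48.]
px [225 299  67   2 130] z 0.1685 [array([ 425.6, -316.9]), array([ 2.4, 34.3]), np.float64(61.2)] rgb [103. 101.  96.]
shift cm [ 2.397e+01 -5.040e+00 -1.000e-02] wz -0.3469
```

View pics/w3.png

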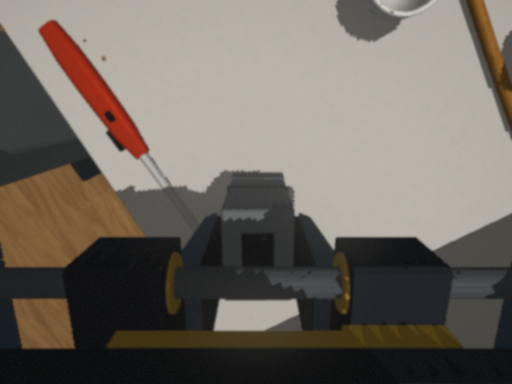

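The pack is held squarely between the fingers, with its top at z 0.169. Moving over well_b.

Request:
{"method": "carry_out", "body": {"rows": [[[3.0,-0.63,0,0,0,0,2.8],[3.0,-0.63,0,0,0,0,2.8],[3.0,-0.63,0,0,0,0,2.8],[3.0,-0.63,0,0,0,0,2.8],[3.0,-0.63,0,0,0,0,2.8],[3.0,-0.63,0,0,0,0,2.8],[3.0,-0.63,0,0,0,0,2.8],[2.97,-0.63,0,0,0,0,2.8]]]}}

```text
t: 7.72
position: [0.5081, -0.0599, 0.1296]
orientation: [-179.9, 0.0, 61.1]
wrist_force: [0.1, -1.6, -2.4]
width: 0.0358
grip_force: 35.0
```

Request:
{"method": "carry_out", "body": {"rows": [[[0,0,0,0,0,-0.087,2.8],[0,0,0,0,0,-0.087,2.8],[0,0,0,0,0,-0.087,2.8],[0,0,0,0,0,-0.086,2.8],[0,0,1.0,0,0,0,2.8],[0,0,1.5,0,0,0,2.8],[0,0,0.5,0,0,0,2.8],[0,0,0,0,0,0,2.8],[0,0,0,0,0,0,2.8]]]}}

```text
t: 8.47
position: [0.5082, -0.0615, 0.1002]
orientation: [-179.9, -0.0, 80.9]
wrist_force: [-0.3, 1.2, -2.3]
width: 0.0354
grip_force: 35.0
```

Run:
```python
from h import *
s=bot.get_state()
print(s["position"],s["orientation"],s["width"],s["wrist_force"])
shift(s,.5087,-.0615,.101,81.0)
s,f,T=wrist()
rects(f,T,.036,.048,amin=300); rects(f,T,.13,.155)
P,ok=cloud(f,T)
```

```text
[ 0.50818996 -0.06146701  0.10019506] [-1.79903204e+02 -1.93176105e-03  8.09220625e+01] 0.03544492556525226 [-0.28540746  1.15934749 -2.29181636]
shift cm [ 0.    0.05 -0.08] wz -0.0014
px [ 25   0  38  28 394] z 0.0422 [array([388.6,  90.1]), array([27.6,  3.2]), np.float64(31.0)] rgb [98. 44.  1.]
px [  190     0   137   224 20262] z 0.0428 [array([518.2,  -1.1]), array([155.8,  90.3]), np.float64(81.0)] rgb [196. 196. 182.]
px [426  57  41  91 676] z 0.0422 [array([650. , -10.8]), array([61.8, 20.6]), np.float64(82.3)] rgb [77. 63. 39.]
px [ 193  204  131   63 5585] z 0.1382 [array([510.2, -52. ]), array([31.2, 56.9]), np.float64(80.5)] rgb [44. 45. 45.]
px [225 299  67   2 129] z 0.1377 [array([505. , -85.4]), array([ 2.4, 34.1]), np.float64(81.1)] rgb [107. 105. 100.]
```

Request:
{"method": "carry_out", "body": {"rows": [[[0,0.05,0.2,0,0,0,2.8],[0,0,0.2,0,0,0,2.8],[0,0,0.2,0,0,0,2.8],[0,0,0.2,0,0,0,2.8],[0,0,0.2,0,0,0,2.8],[0,0,0.2,0,0,0,2.8],[0,0,0.2,0,0,0,2.8]]]}}

```text
t: 9.1
position: [0.5092, -0.0616, 0.0867]
orientation: [-180.0, -0.0, 81.0]
wrist_force: [-0.9, -0.2, -1.5]
width: 0.0359
grip_force: 35.0
```

Request:
{"method": "carry_out", "body": {"rows": [[[0,0,0.2,0,0,0,2.8],[0,0,0.2,0,0,0,2.8],[0,0,0.2,0,0,0,2.8],[0,0,0.2,0,0,0,2.8],[0,0,0.2,0,0,0,2.8],[0,0,0.15,0,0,0,2.8],[0,0,0.15,0,0,0,2.8]]]}}

```text
t: 9.68
position: [0.5097, -0.0617, 0.0745]
orientation: [180.0, -0.0, 81.0]
wrist_force: [-9.2, 1.8, 31.7]
width: 0.0361
grip_force: 35.1
```

Request:
{"method": "carry_out", "body": {"rows": [[[0,-0.07,0,0,0,0,2.8],[0,0,0.1,0,0,0,2.8],[0,0,0.1,0,0,0,2.8],[0,0,0,0,0,0,2.8]]]}}

```text
t: 10.02
position: [0.5102, -0.0618, 0.0741]
orientation: [179.9, 0.0, 81.0]
wrist_force: [-8.3, 1.7, 34.5]
width: 0.0358
grip_force: 35.2
```

Pack stopped at about 24 mm underside height, exactly the blade stop, so well_b is wrong for this one. Lifting to well_a.

Request:
{"method": "carry_out", "body": {"rows": [[[0,0,-0.4,0,0,0,2.8],[0,0,-0.6,0,0,0,2.8],[0,0,-0.9,0,0,0,2.8],[0,0,-0.9,0,0,0,2.8],[0,0,-0.9,0,0,0,2.8],[0,0,-0.6,0,0,0,2.8],[0,0,0,0,0,0,2.8],[0,0,0,0,0,0,2.8]]]}}

```text
t: 10.68
position: [0.5087, -0.0615, 0.1153]
orientation: [180.0, 0.0, 81.0]
wrist_force: [-0.5, 0.3, -3.3]
width: 0.0359
grip_force: 35.0
```

Run:
```python
from h import *
s,f,T=wrist()
print(s["position"],s["orientation"],s["width"],s["wrist_force"])
shift(s,.5232,.0292,.108,81.0)
z=s["position"][2]; rects(f,T,z+.03,z+.05)
```

```text
[ 0.50873823 -0.06152692  0.11533682] [1.79950613e+02 1.19461840e-04 8.10041399e+01] 0.03591610877180999 [-0.50138185  0.27669543 -3.31985467]
shift cm [9.19 0.01 0.73] wz 0.0001
px [ 195  204  126   63 5332] z 0.1535 [array([510.3, -52. ]), array([31.4, 56.4]), np.float64(80.7)] rgb [46. 47. 47.]
px [224 299  67   2 130] z 0.153 [array([505. , -85.1]), array([ 2.7, 33.9]), np.float64(79.8)] rgb [108. 106. 101.]
```

Request:
{"method": "carry_out", "body": {"rows": [[[1.5,0,0,0,0,0,2.8],[2.5,0,0,0,0,0,2.8],[2.5,0,0,0,0,0,2.8],[1.7,0,0,0,0,0,2.8],[0.99,0.01,0,0,0,0,2.8],[0,0,0.7,0,0,0,2.8],[0,0,0.6,0,0,0,2.8],[0,0,0.2,0,0,0,2.8],[0,0,0,0,0,0,2.8]]]}}

```text
t: 11.48
position: [0.5222, 0.0285, 0.0988]
orientation: [-179.9, 0.0, 81.0]
wrist_force: [-0.1, -0.2, -1.1]
width: 0.0358
grip_force: 35.0
```

Request:
{"method": "carry_out", "body": {"rows": [[[0,0,0.2,0,0,0,2.8],[0,0,0.2,0,0,0,2.8],[0,0,0.2,0,0,0,2.8],[0,0,0.2,0,0,0,2.8],[0,0,0.2,0,0,0,2.8],[0,0,0.2,0,0,0,2.8],[0,0,0.1,0,0,0,2.8]]]}}

```text
t: 12.07
position: [0.5229, 0.0292, 0.0867]
orientation: [-180.0, 0.0, 81.0]
wrist_force: [-0.3, 0.6, -2.9]
width: 0.0354
grip_force: 35.0
```

Inside the mouth with no side load; continuing down past the blade height.

Request:
{"method": "carry_out", "body": {"rows": [[[0,0,0.2,0,0,0,2.8],[0,0,0.2,0,0,0,2.8],[0,0,0.2,0,0,0,2.8],[0,0,0.2,0,0,0,2.8],[0,0,0.2,0,0,0,2.8],[0,0,0.2,0,0,0,2.8],[0,0,0.1,0,0,0,2.8],[0,0,0.1,0,0,0,2.8]]]}}

```text
t: 12.73
position: [0.523, 0.0292, 0.0728]
orientation: [-180.0, 0.0, 81.0]
wrist_force: [0.1, 0.4, -3.2]
width: 0.0357
grip_force: 35.0
```

Past the stop with no load; going home (TCP about 0.059).

Request:
{"method": "carry_out", "body": {"rows": [[[0,0,0.2,0,0,0,2.8],[0,0,0.2,0,0,0,2.8],[0,0,0.2,0,0,0,2.8],[0,0,0.2,0,0,0,2.8],[0,0,0.2,0,0,0,2.8],[0,0,0.15,0,0,0,2.8],[0,0,0.15,0,0,0,2.8],[0,0,0.15,0,0,0,2.8],[0,0,0,0,0,0,2.8]]]}}

```text
t: 13.48
position: [0.5231, 0.0293, 0.0589]
orientation: [-180.0, 0.0, 81.0]
wrist_force: [-4.1, 0.0, 9.1]
width: 0.0356
grip_force: 35.0
```

Request:
{"method": "carry_out", "body": {"rows": [[[0,0,0.1,0,0,0,2.8],[0,0,0.1,0,0,0,2.8],[0,0,0,0,0,0,2.8]]]}}

```text
t: 13.73
position: [0.5241, 0.0293, 0.0587]
orientation: [180.0, -0.0, 81.0]
wrist_force: [-14.0, -0.6, 43.0]
width: 0.0355
grip_force: 35.3
```

Home at 8 mm. Release and go to the near pack.

Request:
{"method": "carry_out", "body": {"rows": [[[0,0,-0.25,0,0,0,2.8],[0,0,0,0,0,0,5],[0,0,0,0,0,0,7],[0,0,0,0,0,0,9.1],[0,0,0,0,0,0,9.1],[0,0,0,0,0,0,9.1],[0,0,0,0,0,0,9.1],[0,0,-1,0,0,0,9.1],[0,0,-2,0,0,0,9.1],[0,0,-3,0,0,0,9.1]]]}}

```text
t: 14.57
position: [0.5214, 0.0292, 0.1184]
orientation: [-179.8, 0.0, 81.0]
wrist_force: [0.5, -0.7, 0.1]
width: 0.0903
grip_force: 0.0
```

Request:
{"method": "carry_out", "body": {"rows": [[[0,0,-3,0,0,0,9.1],[0,0,-3,0,0,0,9.1],[0,0,0,0,0,0,9.1],[0,0,0,0,0,0,9.1]]]}}

```text
t: 14.9
position: [0.5241, 0.0293, 0.1811]
orientation: [179.8, -0.0, 81.0]
wrist_force: [-0.1, 0.5, -1.0]
width: 0.0909
grip_force: 0.0
```

Run:
```python
from h import *
s,f,T=wrist()
print(s["t"],s["position"],s["orientation"],s["width"],s["wrist_force"])
rects(f,T,.082,.105)
shift(s,.4466,.2717,.18,135.2)
```

```text
14.9 [0.52407011 0.02927797 0.18107129] [ 1.79790600e+02 -3.52191121e-02  8.10066505e+01] 0.09092919421087106 [-0.06779659  0.46252461 -0.99417552]
px [  28   81   77   74 2979] z 0.0888 [array([380. , 113.8]), array([36.8, 50.8]), np.float64(32.9)] rgb [173.  78.   2.]
px [ 233  161   44   61 2549] z 0.0969 [array([522.5,  29.4]), array([50.3, 36.6]), np.float64(80.8)] rgb [68. 69. 66.]
px [ 393  176   80   74 4338] z 0.0975 [array([670.3, -12. ]), array([64. , 60.4]), np.float64(19.1)] rgb [125.  52.  41.]
shift cm [ 22.73 -11.44   0.08] wz -0.9459
```

Request:
{"method": "carry_out", "body": {"rows": [[[2.84,-1.43,0,0,0,0,9.1],[2.84,-1.43,0,0,0,0,9.1],[2.84,-1.43,0,0,0,0,9.1],[2.84,-1.43,0,0,0,0,9.1],[2.84,-1.43,0,0,0,0,9.1],[2.84,-1.43,0,0,0,0,9.1],[2.84,-1.43,0,0,0,0,9.1],[2.85,-1.43,0,0,0,0,9.1],[0,0,0,0,0,-0.118,9.1],[0,0,0,0,0,-0.118,9.1]]]}}

```text
t: 15.78
position: [0.4441, 0.2727, 0.1775]
orientation: [-179.9, 0.1, 94.9]
wrist_force: [-0.8, -0.9, -0.8]
width: 0.091
grip_force: 0.0
```

Request:
{"method": "carry_out", "body": {"rows": [[[0,0,0,0,0,-0.118,9.1],[0,0,0,0,0,-0.118,9.1],[0,0,0,0,0,-0.118,9.1],[0,0,0,0,0,-0.118,9.1],[0,0,0,0,0,-0.118,9.1],[0,0,0,0,0,-0.118,9.1],[0,0,0,0,0,0,9.1],[0,0,0,0,0,0,9.1]]]}}

```text
t: 16.45
position: [0.445, 0.2713, 0.1779]
orientation: [-179.9, -0.0, 134.9]
wrist_force: [0.8, 0.3, 0.2]
width: 0.0914
grip_force: 0.0
```

Run:
```python
from h import *
s,f,T=wrist()
print(s["t"],s["position"],s["orientation"])
rects(f,T,.082,.105,amin=1500)
shift(s,.4466,.2717,.051,135.2)
```

```text
16.45 [0.44498265 0.27131836 0.17793112] [-1.79901159e+02 -2.86395053e-02  1.34874738e+02]
px [ 237  162   43   58 2430] z 0.0889 [array([446.8, 271.7]), array([36. , 50.3]), np.float64(45.8)] rgb [78. 79. 77.]
shift cm [-0.09  0.16 12.69] wz -0.0057
```

Request:
{"method": "carry_out", "body": {"rows": [[[-0.1,0.16,2.0,0,0,-0.013,9.1],[0,0,2.5,0,0,0,9.1],[0,0,2.5,0,0,0,9.1],[0,0,2.5,0,0,0,9.1],[0,0,1.8,0,0,0,9.1],[0,0,1.0,0,0,0,9.1],[0,0,0.4,0,0,0,9.1],[0,0,0,0,0,0,9.1],[0,0,0,0,0,0,9.1]]]}}

```text
t: 17.25
position: [0.4478, 0.2723, 0.0526]
orientation: [180.0, 0.0, 135.8]
wrist_force: [-0.1, 0.4, -0.4]
width: 0.0905
grip_force: 0.0
```

Request:
{"method": "carry_out", "body": {"rows": [[[0,0,0,0,0,0,5.0],[0,0,0,0,0,0,4.0],[0,0,0,0,0,0,4.0],[0,0,0,0,0,0,4.0],[0,0,0,0,0,0,4.0],[0,0,0,0,0,0,3.5],[0,0,0,0,0,0,2.8],[0,0,0,0,0,0,2.8],[0,0,0,0,0,0,2.8],[0,0,0,0,0,0,2.8]]], "grip_force": 35}}

```text
t: 18.08
position: [0.4473, 0.272, 0.0519]
orientation: [-180.0, -0.0, 135.8]
wrist_force: [-0.7, -0.2, 0.2]
width: 0.036
grip_force: 34.9
```

Request:
{"method": "carry_out", "body": {"rows": [[[0,0,0,0,0,0,2.8],[0,0,0,0,0,0,2.8]]]}}

```text
t: 18.25
position: [0.4473, 0.272, 0.0519]
orientation: [-180.0, -0.0, 135.8]
wrist_force: [-0.4, -0.2, 0.1]
width: 0.0356
grip_force: 34.9
```

Request:
{"method": "carry_out", "body": {"rows": [[[0,0,-1.0,0,0,0,2.8],[0,0,-2.5,0,0,0,2.8],[0,0,-3,0,0,0,2.8],[0,0,-3,0,0,0,2.8],[0,0,-2.5,0,0,0,2.8],[0,0,-1.0,0,0,0,2.8],[0,0,0,0,0,0,2.8]]]}}

```text
t: 18.83
position: [0.4485, 0.2727, 0.1844]
orientation: [179.8, 0.1, 135.8]
wrist_force: [0.7, 0.1, -2.4]
width: 0.0358
grip_force: 34.9
```

Request:
{"method": "carry_out", "body": {"rows": [[[-2.76,-1.96,0,0,0,0,2.8],[-2.76,-1.96,0,0,0,0,2.8],[-2.76,-1.96,0,0,0,0,2.8],[-2.76,-1.96,0,0,0,0,2.8],[-2.76,-1.96,0,0,0,0,2.8],[-2.76,-1.96,0,0,0,0,2.8],[-2.76,-1.96,0,0,0,0,2.8],[-2.76,-1.96,0,0,0,0,2.8],[-2.76,-1.96,0,0,0,0,2.8],[-2.76,-1.96,0,0,0,0,2.8]]]}}

```text
t: 19.67
position: [0.5078, -0.0624, 0.1801]
orientation: [-179.9, -0.1, 135.8]
wrist_force: [1.0, 0.5, -3.0]
width: 0.0362
grip_force: 34.9
```

Request:
{"method": "carry_out", "body": {"rows": [[[0,0,0,0,0,0.119,2.8],[0,0,0,0,0,0.119,2.8],[0,0,0,0,0,0.119,2.8],[0,0,0,0,0,0.119,2.8],[0,0,0,0,0,0.119,2.8],[0,0,0,0,0,0.119,2.8],[0,0,0,0,0,0.119,2.8],[0,0,0,0,0,0.119,2.8],[0,0,0,0,0,0,2.8],[0,0,0,0,0,0,2.8]]]}}

```text
t: 20.5
position: [0.508, -0.0607, 0.1806]
orientation: [-179.9, -0.0, 81.5]
wrist_force: [-0.1, -0.2, -2.3]
width: 0.0361
grip_force: 34.9
```

Run:
```python
from h import *
s=bot.get_state()
print(s["t"],s["position"],s["orientation"],s["wrist_force"])
shift(s,.5089,-.0615,.102,81.0)
```

```text
20.5 [ 0.5080289  -0.06068397  0.18055521] [-1.79882675e+02 -2.10874785e-03  8.15061093e+01] [-0.0816973  -0.22118003 -2.278997  ]
shift cm [-0.07  0.11  7.86] wz 0.0088
```

Request:
{"method": "carry_out", "body": {"rows": [[[-0.07,0.09,0.5,0,0,0.009,2.8],[0,0,1.5,0,0,0,2.8],[0,0,2,0,0,0,2.8],[0,0,2,0,0,0,2.8],[0,0,1.2,0,0,0,2.8],[0,0,0.4,0,0,0,2.8],[0,0,0.2,0,0,0,2.8],[0,0,0,0,0,0,2.8],[0,0,0,0,0,0,2.8]]]}}

```text
t: 21.25
position: [0.5102, -0.0618, 0.1047]
orientation: [179.9, 0.0, 80.8]
wrist_force: [-0.4, -0.2, -3.4]
width: 0.0354
grip_force: 34.9
```

Request:
{"method": "carry_out", "body": {"rows": [[[0,0,0.2,0,0,0,2.8],[0,0,0.2,0,0,0,2.8],[0,0,0.2,0,0,0,2.8],[0,0,0.2,0,0,0,2.8],[0,0,0.2,0,0,0,2.8],[0,0,0.2,0,0,0,2.8],[0,0,0.2,0,0,0,2.8]]]}}

```text
t: 21.83
position: [0.5096, -0.0616, 0.0897]
orientation: [-180.0, -0.0, 80.8]
wrist_force: [-0.6, 1.2, -3.8]
width: 0.0359
grip_force: 34.9
```

Request:
{"method": "carry_out", "body": {"rows": [[[0,-0.05,0.2,0,0,0,2.8],[0,0,0.2,0,0,0,2.8],[0,0,0.2,0,0,0,2.8],[0,0,0.2,0,0,0,2.8],[0,0,0.2,0,0,0,2.8],[0,0,0.2,0,0,0,2.8],[0,0,0.2,0,0,0,2.8],[0,0,0.2,0,0,0,2.8],[0,0,0.1,0,0,0,2.8]]]}}

```text
t: 22.58
position: [0.509, -0.0615, 0.0726]
orientation: [-180.0, -0.0, 80.8]
wrist_force: [-1.1, 0.2, -3.5]
width: 0.036
grip_force: 34.9
```

Request:
{"method": "carry_out", "body": {"rows": [[[0,0,0.2,0,0,0,2.8],[0,0,0.2,0,0,0,2.8],[0,0,0.2,0,0,0,2.8],[0,0,0.2,0,0,0,2.8],[0,0,0.15,0,0,0,2.8],[0,0,0.15,0,0,0,2.8],[0,0,0.15,0,0,0,2.8],[0,0,0.15,0,0,0,2.8],[0,0,0.1,0,0,0,2.8],[0,0,0,0,0,0,2.8]]]}}

```text
t: 23.42
position: [0.5098, -0.0617, 0.0597]
orientation: [180.0, 0.0, 80.8]
wrist_force: [-11.2, 1.0, 36.4]
width: 0.0358
grip_force: 35.3
```

Request:
{"method": "carry_out", "body": {"rows": [[[0,0,-0.2,0,0,0,2.8],[0,0,0,0,0,0,5],[0,0,0,0,0,0,7],[0,0,0,0,0,0,9.1],[0,0,0,0,0,0,9.1],[0,0,0,0,0,0,9.1],[0,0,0,0,0,0,9.1],[0,0,-1,0,0,0,9.1],[0,0,-2,0,0,0,9.1],[0,0,-3,0,0,0,9.1]]]}}

```text
t: 24.25
position: [0.5076, -0.0613, 0.1194]
orientation: [-179.8, -0.0, 80.8]
wrist_force: [-0.4, 0.5, 0.1]
width: 0.0903
grip_force: 0.0
```

Request:
{"method": "carry_out", "body": {"rows": [[[0,0,-3,0,0,0,9.1],[0,0,-3,0,0,0,9.1],[0,0,-3,0,0,0,9.1],[0,0,0,0,0,0,9.1],[0,0,0,0,0,0,9.1]]]}}

```text
t: 24.67
position: [0.5101, -0.0617, 0.2121]
orientation: [179.8, 0.0, 80.8]
wrist_force: [-0.3, 0.8, -0.7]
width: 0.0911
grip_force: 0.0
```

Run:
```python
from h import *
s,f,T=wrist()
print(s["t"],s["position"],s["width"],s["wrist_force"])
rects(f,T,.082,.11,amin=1000)
d=bot.grab_frame("side")
cv2.imwrite("pics/e.png",np.hstack([cv2.resize(f["image"],(400,300)),cv2.resize(d["image"],(400,300))])[...,::-1])
```

```text
24.6667 [ 0.51007052 -0.06171297  0.21211264] 0.09112831548428403 [-0.28815882  0.77809912 -0.73402311]
px [  36    0   72   43 1785] z 0.0887 [array([381.4, 110.9]), array([36.8, 44.7]), np.float64(32.5)] rgb [168.  76.   3.]
px [ 232   50   43   61 2539] z 0.0969 [array([522.1,  28.9]), array([49.1, 35.9]), np.float64(81.0)] rgb [98. 99. 97.]
px [ 390   64   78   76 4630] z 0.0976 [array([670.6, -14.1]), array([63.1, 63.5]), np.float64(46.5)] rgb [136.  58.  47.]
px [ 235  155   40   54 2071] z 0.0969 [array([508.5, -60.1]), array([49.4, 36.6]), np.float64(80.6)] rgb [71. 71. 69.]
```

View pics/e.png

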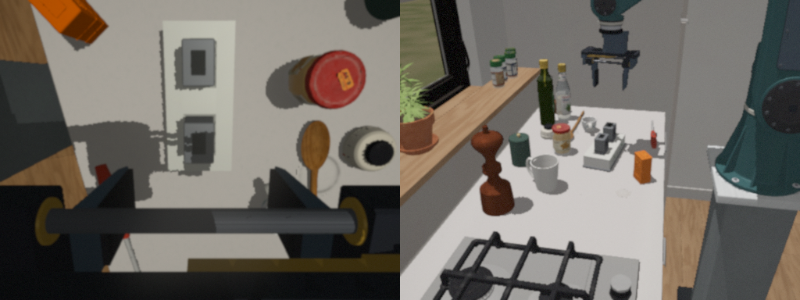

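Both packs are upright in the dock, at (198,62) and (199,138) in the left half, with their tops level at z 0.097. The bystanders haven't moved and the gripper is clear.

```bash
python3 -c "
from workcell import bot
print(bot.job_done())"
```

```text
the job is handed in; nothing more can be done
None
```

Both packs are plugged fully home, upright and released: the far pack is in well_a, after well_b stopped it 16 mm short, and the near pack is in well_b. I handed the job in at about 25 s with the mug, small cup and honey jar untouched.

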